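# Change over the balancing-bench slides

### The job

The calibration run is next. On the slide that carries the brass calibration rotor, hook a fingertip behind the tray's lip and gently draw the tray all the way out to its stop, leaving the rotor lying untouched on its rollers. Also push the other tray, the one with the trial-mass block, fully home, and leave the things standing around alone.

Things in the scene. Friction and masses are not known exactly. Their poses are not given: they have to be found in the camera images.
- calib_rail: The fixed aluminium rail of a small bench slide, 190 (x) x 80 (y) x 20 (z) mm; origin: centre of its underside on the table. Its x axis runs along the slide and points away from the robot; the tray draws out along -x. This one has the tray with the brass rotor.
- calib_tray (a joint): Tray with the brass rotor. Draw (m) along the rail: 0 = fully home, 0.080 = fully out at the end stop. Stays where it is left; about 1.5 N of friction and light damping (10 N s/m), no spring. Starts fully home.
- calib_lip_top (a point): Middle of the top edge of the lip across the front of the rotor tray. The lip: upright grey plate 5 mm thick (x), 60 wide (y), with a round dark bead 7 mm thick along its top, 45.5 mm above the table. Axes as the rail's. Behind it (+x) a free well: floor 16 mm above the table, 54 wide between short cheeks 30 high, 100 mm long up to the rotor.
- calib_lip: The lip of the rotor tray (as described at point calib_lip_top), the part to hook. Its frame's origin is not on the lip: it coincides with the rail's origin when the tray is home and shifts with the tray.
- gauge_rotor: Brass calibration rotor: disc 28 mm across on an arbor 76 mm long, lying loose across the tray (along y) on two small steel rollers. Origin: underside of the disc as it lies at the start. Not to be touched.
- rotor_centre (a point): Centre of the brass rotor, about 36 mm above the table and 120 mm behind (+x of) the lip.
- saddle (a point): Point on the rotor tray, above the two rollers, where the rotor's centre belongs; travels with the tray.
- trial_rail: The fixed aluminium rail of a small bench slide, 190 (x) x 80 (y) x 20 (z) mm; origin: centre of its underside on the table. Its x axis runs along the slide and points away from the robot; the tray draws out along -x. This one has the tray with the trial-mass block.
- trial_tray (a joint): Tray with an aluminium block (32 x 56 x 16 mm, screwed down) carrying three small brass masses. Draw (m) along the rail: 0 = fully home, 0.080 = fully out at the end stop. Stays where it is left; about 1.5 N of friction and light damping (10 N s/m), no spring. Starts partly out, by 40 to 70 mm.
- trial_lip_top (a point): Middle of the top edge of the lip across the front of the trial-mass tray. The lip: upright grey plate 5 mm thick (x), 60 wide (y), with a round dark bead 7 mm thick along its top, 45.5 mm above the table. Axes as the rail's. Behind it (+x) a free well: floor 16 mm above the table, 54 wide between short cheeks 30 high, 100 mm long. When home, the lip's front stands 7 mm ahead of the rail's front end.
- sensor_stand_2: Fixed black sensor stand with a slender post and a head, 0.32 m high, all within 0.1 m of its origin (on the table under its middle). A sideways swing of the arm from the right must keep clear of it.
- trial_lip: The lip of the trial-mass tray, whose front face (-x side) can be pushed. Its frame's origin is not on the lip: it coincides with the rail's origin when the tray is home and shifts with the tray.
- caliper: Digital caliper lying flat, 64 x 170 x 12 mm. Bystander; origin: centre of its underside.
- oil_bottle: Yellow dropper bottle with a red spout, 38 mm across, 104 high. Bystander; origin: centre of its underside.
- dish_0: Small white dish, 33 mm across, 12 high. Bystander; origin: centre of its underside.
- armature_02: Motor armature standing on end, 10 mm across, 38 high; tips easily. Bystander; origin: centre of its underside.
- eraser: Eraser in a green sleeve, 21 x 42 x 13 mm. Bystander; origin: centre of its underside.

How it is judged:
On the way:
1. the rotor tray is being drawn out by a fingertip on its lip (value of joint calib_tray above 0.015 m and contact force between the fingers and calib_lip above 0.2 N), for 0.1 s.
At the end, for the whole second after the job is handed in: The rotor tray is out to within 8 mm of its end stop, the trial-mass tray is home to within 5 mm, and the brass rotor lies at rest on its rollers, within 10 mm of its place (value of joint calib_tray above 0.072 m and value of joint trial_tray below 0.005 m and distance between rotor_centre and saddle below 0.01 m and linear speed of gauge_rotor below 0.02 m/s); the robot touches nothing.
It fails at once if the brass rotor is lifted, carried or knocked off its rollers (20 mm from its place) (distance between rotor_centre and saddle above 0.02 m).
It fails at once if the robot touches the brass rotor (over 1 N) (contact force between the arm and gauge_rotor above 1 N).
It fails at once if the fingers touch the brass rotor (over 1 N) (contact force between the fingers and gauge_rotor above 1 N).
It fails at once if a lip is pinched or forced (over 40 N) (contact force between the fingers and calib_lip above 40 N or contact force between the fingers and trial_lip above 40 N).
It fails at once if a bystander is moved by more than 15 mm (distance of any of caliper, oil_bottle, dish_0, armature_02, eraser from where it was at the start of the episode above 0.015 m).
It also fails if it takes over 64 s, if anything falls off the work surface, if the arm or the gripper's body presses on something with over 40 N, if the wrist force passes 120 N, or if a joint passes its speed limit or range.

### The arm

A 6-joint arm with a two-finger parallel gripper is mounted at the origin on a cart in front of the work surface, level with it; the furniture and walls round the work are solid. World frame = base frame: x ahead of the robot, y to its left, z up, the work surface at z = 0. Lengths are in m, angles in rad, forces in N, time in s.
With the tool pointing down it reaches from about 0.325 to 0.925 m from the base axis. Payload 3.1 kg.
Tool frame: the origin (TCP) lies midway between the tips of the shut fingers; the grasp point (between the pads) lies manip.hold_point_z behind it (manip.hold_point_z is the distance from the TCP to the grasp point, in m); y points along the fingers, x is the direction in which the jaws open and shut, and the axes are right-handed (so a half turn about y gives the same grasp; the last joint's range is limited). The gripper opens to 85 mm and grips with 20 to 120 N. Pads are 22 mm wide; open, the fingers measure 114 mm over their backs; the gripper's body (76 mm by 85 mm) begins 54 mm behind the grasp point. The pads swing forward as they close: fully open they stand 13 mm farther back than shut.
Start: joints at [-1.437, 0.217, 1.613, -0, 1.311, -0.112], TCP at [0.152, -0.606, 0.209] pointing down, gripper open.
Joint ranges: [-2.75, 2.75], [-0.78, 2.1], [0.31, 2.55], [-1.13, 4.27], [0.13, 2.63], [-2.58, 2.58]. Speed limits (rad/s): [2.79, 2.79, 3.14, 3.14, 3.14, 3.14].

### API

Orientations are given as [roll, pitch, yaw] about the fixed x, y, z axes, in that order (R = Rz(yaw) Ry(pitch) Rx(roll)).
In Python, from cell import manip gives the robot as it stands. The module is installed in compiled form; this text tells all that it offers. Calls block until the motion is done:
- manip.goto(position, orientation): joint-space move of the TCP to a pose.
- manip.move_l(position, velocity=0.15, frame=None, force_limit=None): straight line of the TCP; frame=None keeps the orientation; velocity is the mean speed in m/s. With force_limit (N) it stops when the force on the tool has changed by that much, and returns True; else False.
- manip.set_joints(angles): joint-space move.
- manip.command_gripper(opening): finger opening in m; the grip force is fixed at half the most; returns when the fingers have stopped.
- manip.hold(seconds).
- manip.ik(position, orientation): joint angles nearest the present ones, or None.
- manip.get_obs(): the state.
- manip.grab_frame(name): name is "scene" or "top"; returns (picture, depth): 420x560x3 uint8, red, green, blue; 420x560 float32, m along the optical axis (not along the pixel's ray), 0 where there is no reading.
- manip.camera_model(name): a dict with "mtx" (3x3 intrinsics, pixels), "D" ([k1, k2, p1, p2, k3] as OpenCV has them; the pictures are not rectified), "rvec" (rotation vector, rad) and "tvec" (3), from world to camera coordinates, as OpenCV has them. Camera axes: x right, y down, z forward; pixel columns grow to the right and rows downward; lengths in m; the calibration is good to about 2 mm. A picture is of the moment at which its call begins. camera_model takes no time and is no camera call.
A pose or a line that the arm cannot do raises manip.IKError and nothing moves.
- manip.hand_in(): hands the job in, once; it reports no verdict.
The state is a dict: "t": time; "joint_pos": joint angles; "joint_vel": joint speeds; "joint_torque": joint torques, N m; "tcp_pos": TCP position; "tcp_rot": TCP orientation; "contact_force": force on the tool from outside, world axes, zero at the start; "wrist_torque": the same for the moment, N m; "gripper_width": finger opening in m.
Only numpy, scipy, OpenCV 4.12 (cv2) and the standard library are available. Lean on these libraries where they do the work, as an engineer would, in place of code of your own. Each camera call takes 0.05 s, during which the arm holds its last target.

## Working session

There is one attempt and no reset: what is moved stays moved. The work goes in short steps, each a Python script; the robot and the scene stay as the last script left them, time stands still between calls to the robot, and variables do not carry over. Pictures are saved under pics/ and viewed, and the job is handed in when it is done.

```bash
mkdir -p pics; ls; python3 - <<'E'
from cell import manip
import cv2
for n in("scene","top"):
    p,d=manip.grab_frame(n); cv2.imwrite(f"pics/{n}0.png",p[:,:,::-1])
    import numpy as np; np.savez(f"pics/{n}0.npz",p=p,d=d)
    print(manip.camera_model(n))
print(manip.get_obs(), manip.hold_point_z)
E
```

```text
pics
{'mtx': array([[405.55995851,   0.        , 279.41802993],
       [  0.        , 405.55995851, 203.50467484],
       [  0.        ,   0.        ,   1.        ]]), 'D': array([-0.10730848,  0.        ,  0.        ,  0.        ,  0.        ]), 'rvec': array([ 1.37383692e-03, -3.03610587e+00,  7.50879400e-01]), 'tvec': array([0.58100798, 0.05408894, 1.21145448])}
{'mtx': array([[402.10610289,   0.        , 282.58523697],
       [  0.        , 402.10610289, 208.66374937],
       [  0.        ,   0.        ,   1.        ]]), 'D': array([0.0270942, 0.       , 0.       , 0.       , 0.       ]), 'rvec': array([ 2.15166788, -2.10528174,  0.20969186]), 'tvec': array([-0.03735625,  0.57300101,  1.03547693])}
{'t': 0.1, 'joint_pos': array([-1.43721013e+00,  2.17687015e-01,  1.61480140e+00,  3.07312662e-05,
        1.31129792e+00, -1.12232770e-01]), 'joint_vel': array([-7.61581685e-04, -7.12393718e-04, -5.84760678e-03,  4.36536502e-04,
       -6.98359847e-05,  2.53595107e-03]), 'joint_torque': array([-1.01318568e-03, -3.98080945e+01, -3.04970741e+01, -1.40974907e-04,
        4.25203558e-03, -1.45841705e-05]), 'tcp_pos': array([ 0.15199913, -0.6054183 ,  0.20757928]), 'tcp_rot': array([-1.57052114,  0.00217656, -1.32498498]), 'contact_force': array([0.26203342, 0.04330467, 0.09073687]), 'wrist_torque': array([-0.02399531, -0.00781229,  0.00204674]), 'gripper_width': 0.08570844320276226} 0.0187
```

View pics/scene0.png

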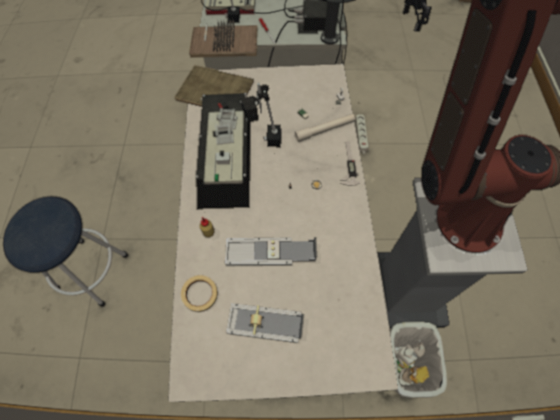

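View pics/top0.png

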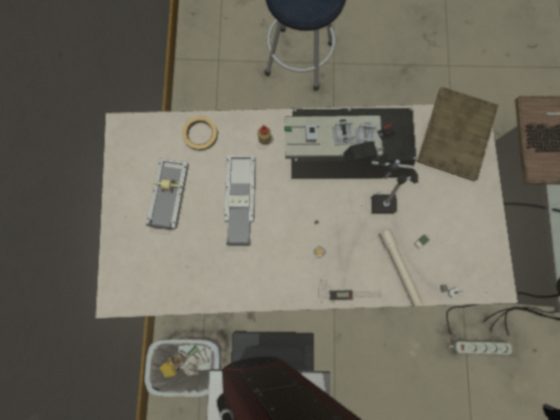

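The scene picture shows the trial tray drawn out at about (272,250) and the rotor tray at about (265,322). In the top picture, the trial lip is near (239,243), the rotor lip near (163,226) and the sensor stand near (385,203). I'll enlarge both slides next.

```bash
cat > h.py <<'E'
import numpy as np, cv2
from cell import manip
def ray(n,px):
    c=manip.camera_model(n); R=cv2.Rodrigues(c["rvec"])[0]; t=np.array(c["tvec"]).ravel()
    u=cv2.undistortPoints(np.array([[px]],float),c["mtx"],c["D"])[0,0]
    return -R.T@t, R.T@np.array([u[0],u[1],1.])
def onz(n,px,z):
    o,d=ray(n,px); return o+d*(z-o[2])/d[2]
def proj(n,P):
    c=manip.camera_model(n); return cv2.projectPoints(np.array([P],float),c["rvec"],c["tvec"],c["mtx"],c["D"])[0][0,0]
def depthpt(n,px,d):
    o,r=ray(n,px); return o+r*d
E
python3 - <<'E'
import cv2,numpy as np
from h import *
t=cv2.imread("pics/top0.png"); s=cv2.imread("pics/scene0.png")
a=cv2.resize(t[145:260,140:270],None,fx=5,fy=5,interpolation=cv2.INTER_CUBIC)
b=cv2.resize(s[225:350,215:330],None,fx=4.8,fy=4.8,interpolation=cv2.INTER_CUBIC)
cv2.imwrite("pics/a.png",a);cv2.imwrite("pics/b.png",b)
print(a.shape,b.shape)
for nm,n,px,z in [("cal lip","top",(163,226),.045),("tri lip","top",(239,243),.045),("stand","top",(385,203),0),("bottle","top",(264,135),.1),("dish","top",(319,252),.01),("arm","top",(316,222),.03),("ring","top",(200,133),.01),("cornerTL","top",(107,114),0),("BL","top",(97,317),0),("rotor","top",(167,184),.036)]:
    print(nm,onz(n,px,z).round(3))
d=np.load("pics/top0.npz")["d"]
for px in [(163,226),(239,240),(120,200),(167,184),(330,165),(405,172),(265,131)]: print(px, depthpt("top",px,d[px[1],px[0]]).round(3))
E
```

```text
(575, 650, 3) (600, 552, 3)
cal lip [0.52  0.296 0.045]
tri lip [0.479 0.09  0.045]
stand [ 0.607 -0.317  0.   ]
bottle [0.765 0.029 0.1  ]
dish [ 0.462 -0.128  0.01 ]
arm [ 0.543 -0.118  0.03 ]
ring [0.8  0.22 0.01]
cornerTL [0.855 0.496 0.   ]
BL [0.278 0.465 0.   ]
rotor [0.639 0.296 0.036]
(163, 226) [0.52  0.295 0.05 ]
(239, 240) [0.49  0.093 0.017]
(120, 200) [ 0.598  0.435 -0.   ]
(167, 184) [0.636 0.293 0.048]
(330, 165) [ 0.674 -0.143  0.139]
(405, 172) [ 0.68  -0.356  0.068]
(265, 131) [0.785 0.028 0.076]
```

View pics/a.png

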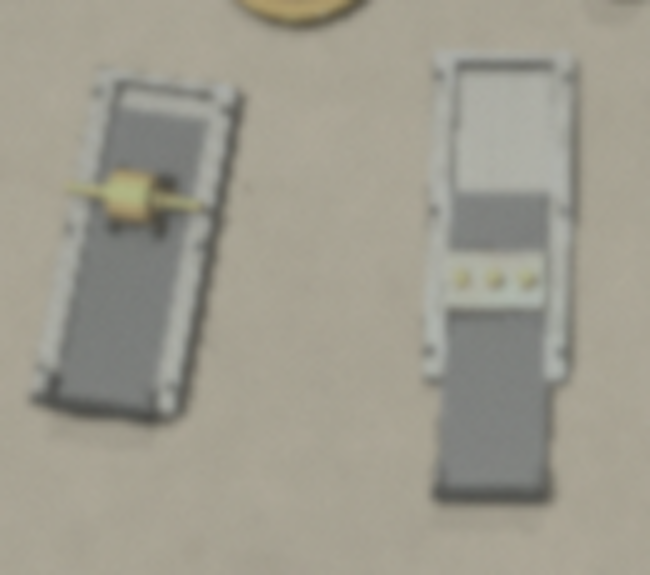

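View pics/b.png

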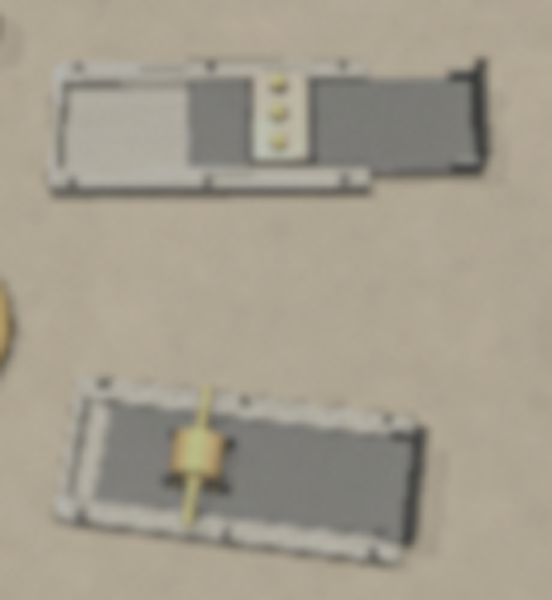

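The enlarged views show both trays clearly:
- **Rotor lip:** a dark band from (35,398) to (158,412) in crop a, and from (425,430) to (410,545) in crop b.
- **Trial lip:** from (435,494) to (550,494) in crop a, and from (481,60) to (484,172) in crop b.

I'll measure these with a mask and triangulate.

```bash
python3 - <<'E'
from h import *
t=cv2.imread("pics/top0.png"); s=cv2.imread("pics/scene0.png")
def band(n,img,x0,x1,y0,y1,thr):
    g=cv2.cvtColor(img,cv2.COLOR_BGR2GRAY)[y0:y1,x0:x1]
    m=(g<thr).astype(np.uint8); k,l,st,c=cv2.connectedComponentsWithStats(m)
    i=1+np.argmax(st[1:,4]); ys,xs=np.nonzero(l==i)
    r=cv2.minAreaRect(np.c_[xs+x0,ys+y0].astype(np.float32)); print(n,g.min(),st[i,4],r)
    P=np.array([onz(n,(x+x0,y+y0),.042) for x,y in zip(xs,ys)])[:,:2]
    u,sv,vt=np.linalg.svd(P-P.mean(0)); e=(P-P.mean(0))@vt[0]
    print("  mean",P.mean(0).round(4),"mid",(P.mean(0)+vt[0]*(e.max()+e.min())/2).round(4),"len",np.ptp(e).round(4),"dir",np.degrees(np.arctan2(*vt[0][::-1])).round(1))
for th in (70,85):
    band("top",t,142,178,218,234,th); band("top",t,222,256,236,250,th)
    band("scene",s,295,308,308,345,th); band("scene",s,310,320,234,264,th)
A=lambda X,Y:(140+(X-2)/5,145+(Y-2)/5)
B=lambda X,Y:(215+(X-2)/4.8,225+(Y-2)/4.8)
for nm,q in (("calrail",[(95,75),(243,90),(183,418),(33,403)]),("trirail",[(436,52),(576,54),(568,381),(424,381)])):
    P=np.array([onz("top",A(*p),.02) for p in q]); print(nm,P[:,:2].round(3).tolist(),np.linalg.norm(P-np.roll(P,-1,0),axis=1).round(3),P.mean(0).round(4))
for nm,q in (("calrail",[(82,380),(425,422),(402,565),(55,520)]),("trirail",[(55,62),(368,64),(370,192),(50,190)])):
    P=np.array([onz("scene",B(*p),.02) for p in q]); print(nm,P[:,:2].round(3).tolist(),np.linalg.norm(P-np.roll(P,-1,0),axis=1).round(3),P.mean(0).round(4))
E
```

```text
Traceback (most recent call last):
ValueError: attempt to get argmax of an empty sequence
```

```bash
python3 - <<'E'
from h import *
t=cv2.imread("pics/top0.png"); s=cv2.imread("pics/scene0.png")
def band(n,img,x0,x1,y0,y1,thr):
    g=cv2.cvtColor(img,cv2.COLOR_BGR2GRAY)[y0:y1,x0:x1]
    m=(g<thr).astype(np.uint8); k,l,st,c=cv2.connectedComponentsWithStats(m)
    if k<2: print(n,"none",g.min()); return
    i=1+np.argmax(st[1:,4]); ys,xs=np.nonzero(l==i)
    r=cv2.minAreaRect(np.c_[xs+x0,ys+y0].astype(np.float32)); print(n,thr,g.min(),st[i,4],r)
    P=np.array([onz(n,(x+x0,y+y0),.042) for x,y in zip(xs,ys)])[:,:2]
    u,sv,vt=np.linalg.svd(P-P.mean(0)); e=(P-P.mean(0))@vt[0]
    print("  mean",P.mean(0).round(4),"mid",(P.mean(0)+vt[0]*(e.max()+e.min())/2).round(4),"len",np.ptp(e).round(4),"dir",np.degrees(np.arctan2(*vt[0][::-1])).round(1))
for th in (80,95,105):
    band("top",t,142,178,218,234,th); band("top",t,222,256,236,250,th)
    band("scene",s,295,308,308,345,th); band("scene",s,310,320,234,264,th)
A=lambda X,Y:(140+(X-2)/5,145+(Y-2)/5)
B=lambda X,Y:(215+(X-2)/4.8,225+(Y-2)/4.8)
for nm,q in (("calrail",[(95,75),(243,90),(183,418),(33,403)]),("trirail",[(436,52),(576,54),(568,381),(424,381)])):
    P=np.array([onz("top",A(*p),.02) for p in q]); print(nm,P[:,:2].round(3).tolist(),np.linalg.norm(P-np.roll(P,-1,0),axis=1).round(3),P.mean(0).round(4))
for nm,q in (("calrail",[(82,380),(425,422),(402,565),(55,520)]),("trirail",[(55,62),(368,64),(370,192),(50,190)])):
    P=np.array([onz("scene",B(*p),.02) for p in q]); print(nm,P[:,:2].round(3).tolist(),np.linalg.norm(P-np.roll(P,-1,0),axis=1).round(3),P.mean(0).round(4))
E
```

```text
top 80 76 2 ((169.5, 228.0), (1.0, 0.0), 180.0)
  mean [0.5158 0.279 ] mid [0.5158 0.279 ] len 0.0027 dir -88.8
top none 84
scene 80 72 17 ((300.2195129394531, 329.5244140625), (0.9938838481903076, 15.129120826721191), 6.34019136428833)
  mean [0.5258 0.3261] mid [0.5257 0.3251] len 0.0386 dir 82.6
scene 80 62 32 ((314.21002197265625, 248.46998596191406), (17.111984252929688, 2.262742042541504), 81.8698959350586)
  mean [0.4826 0.101 ] mid [0.4825 0.1018] len 0.0511 dir 93.0
top 95 76 55 ((159.89419555664062, 226.3350067138672), (22.1833438873291, 4.818101406097412), 17.52556800842285)
  mean [0.5208 0.3094] mid [0.52  0.305] len 0.0604 dir 79.2
top 95 84 44 ((237.50125122070312, 243.4750518798828), (21.02373695373535, 1.997504711151123), 2.862405300140381)
  mean [0.4779 0.0942] mid [0.4779 0.0943] len 0.0564 dir -89.4
scene 95 72 56 ((300.0, 326.0), (22.0, 4.0), 90.0)
  mean [0.5249 0.3161] mid [0.5249 0.3159] len 0.0569 dir 84.7
scene 95 62 69 ((313.0, 249.0), (6.0, 22.0), 0.0)
  mean [0.4843 0.1026] mid [0.4843 0.1032] len 0.0664 dir 87.8
top 105 76 89 ((160.09716796875, 225.6308
[... 325 characters left out ...]
2 ((299.5, 326.0), (24.0, 5.0), 90.0)
  mean [0.5253 0.3154] mid [0.5254 0.3159] len 0.0618 dir 86.8
scene 105 62 87 ((313.0, 249.5), (23.0, 6.0), 90.0)
  mean [0.4842 0.1061] mid [0.4842 0.1047] len 0.0694 dir 87.6
calrail [[0.714, 0.33], [0.707, 0.246], [0.519, 0.267], [0.525, 0.349]] [0.084 0.19  0.083 0.19 ] [0.6161 0.2978 0.02  ]
trirail [[0.732, 0.137], [0.733, 0.058], [0.544, 0.056], [0.542, 0.135]] [0.08  0.189 0.08  0.19 ] [0.6379 0.0965 0.02  ]
calrail [[0.709, 0.253], [0.516, 0.276], [0.53, 0.354], [0.719, 0.331]] [0.194 0.079 0.19  0.078] [0.6187 0.3036 0.02  ]
trirail [[0.736, 0.059], [0.546, 0.06], [0.546, 0.142], [0.734, 0.141]] [0.19  0.081 0.188 0.082] [0.6404 0.1004 0.02  ]
```

The measurements agree with each other. Both rails come out at 190 x 80 mm.

| Slide | Rail centre | Yaw | Lip position |
|---|---|---|---|
| Rotor (calib) | (0.617, 0.301) | about -6.4° | (0.520, 0.311) |
| Trial | (0.639, 0.0985) | about 0° | x ≈ 0.480, so drawn out about 59 mm |

I'll pull in to a small radius, swing past the stand on the inside, and push the trial tray first.

```bash
python3 - <<'E'
from h import *
p=lambda:print(manip.get_obs()["t"],manip.get_obs()["tcp_pos"].round(4),manip.get_obs()["gripper_width"],manip.get_obs()["contact_force"].round(2),manip.get_obs()["joint_pos"].round(2))
r=[-np.pi/2,0,-np.pi/2]
for q in ([.41,.0985,.2],[.43,.0985,.03],[.56,.31,.2]): print(manip.ik(q,r if q[1]<.2 else [-np.pi/2,0,-np.pi/2+np.radians(-6.4)]))
manip.command_gripper(0.0)
manip.move_l([.105,-.42,.23],velocity=.2); p()
manip.goto([.42,.0985,.2],r); p()
f,d=manip.grab_frame("top"); cv2.imwrite("pics/top1.png",f[:,:,::-1])
f,d=manip.grab_frame("scene"); cv2.imwrite("pics/scene1.png",f[:,:,::-1])
E
```

```text
[ 6.89953261e-02 -2.32208583e-01  2.07640338e+00 -4.44089210e-16
  1.29739786e+00  1.63979165e+00]
[ 6.58304327e-02  7.23963966e-02  2.15906690e+00 -4.44089210e-16
  9.10129357e-01  1.63662676e+00]
[ 3.96000229e-01  2.55382242e-01  1.58393205e+00 -4.44089210e-16
  1.30227836e+00  2.07849763e+00]
1.9833 [ 0.1051 -0.4207  0.2302] 8.752326517201789e-06 [0.48 0.01 0.22] [-1.49 -0.23  2.02  0.    1.35 -0.16]
4.1583 [0.4203 0.0979 0.2   ] -0.00023274121274197626 [-0.27  0.44 -0.14] [ 0.07 -0.21  2.06 -0.    1.29  1.64]
```

View pics/scene1.png

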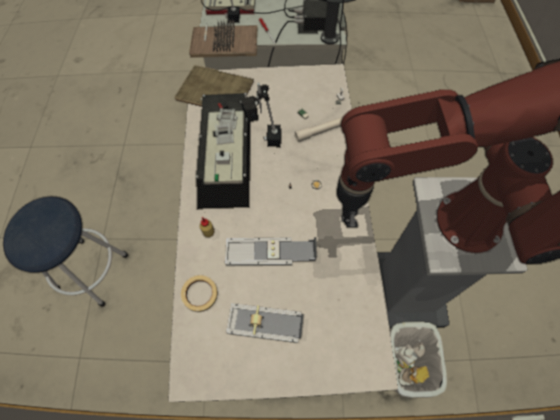

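```bash
python3 - <<'E'
from h import *
def p(s=""):
    o=manip.get_obs(); print(s,round(o["t"],2),o["tcp_pos"].round(4),o["contact_force"].round(2))
print(manip.move_l([.435,.0985,.033],velocity=.1,force_limit=10)); p("down")
print(manip.move_l([.54,.0985,.033],velocity=.04,force_limit=8)); p("push")
E
```

```text
False
down 6.08 [0.4357 0.0986 0.0336] [-0.45 -0.84  0.08]
False
push 8.86 [0.5399 0.0985 0.033 ] [-0.52 -0.28 -0.16]
```

The scene picture shows the gripper at (350,220), clear of everything. The push then ended with little force, so I'll look again.

```bash
python3 - <<'E'
from h import *
f,d=manip.grab_frame("top"); a=f[145:300,140:300,::-1]
g,d=manip.grab_frame("scene"); b=g[180:350,215:380,::-1]
a=cv2.resize(a,(480,465),interpolation=3);b=cv2.resize(b,(451,465),interpolation=3)
cv2.imwrite("pics/c2.png",np.hstack([a,b])[:, :800] if 0 else cv2.resize(np.hstack([a,b]),(800,400)))
print(manip.get_obs()["contact_force"])
E
```

```text
[-0.57697784  0.59550734 -0.03870264]
```

View pics/c2.png

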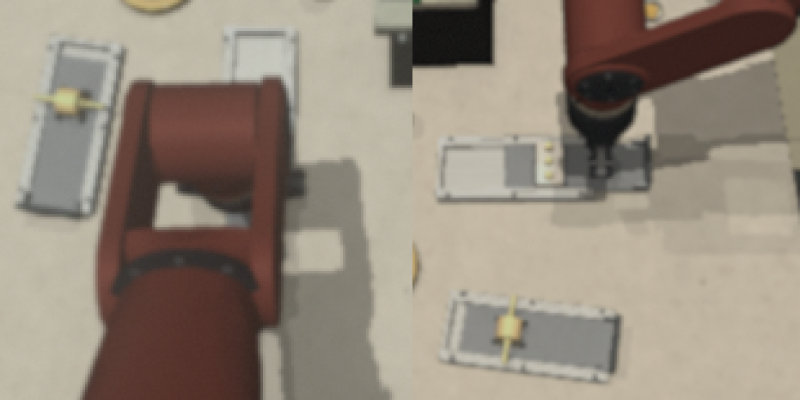

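The composite shows the trial lip still out, at right pane (648,165), and the fingers at (600,165) apparently past it. I'll use depth to find where the fingertips really are before moving again.

```bash
python3 - <<'E'
from h import *
f,d=manip.grab_frame("scene"); g,e=manip.grab_frame("top")
np.savez("pics/s3.npz",p=f,d=d,tp=g,td=e)
print(proj("scene",[.54,.0985,.033]),proj("scene",[.54,.0985,.106]),proj("scene",[.48,.0985,.0455]))
x0,x1,y0,y1=280,325,225,265
c=cv2.resize(f[y0:y1,x0:x1,::-1],None,fx=14,fy=14,interpolation=cv2.INTER_CUBIC); cv2.imwrite("pics/c3.png",c)
for y in range(230,262,3):
    print(y,[ (lambda P:"%d,%d,%d"%tuple(P*1000))(depthpt("scene",(x,y),d[y,x])) for x in range(286,320,3)])
print(manip.get_obs()["tcp_pos"],manip.get_obs()["tcp_rot"],manip.get_obs()["gripper_width"])
E
```

```text
[293.65230482 248.54319623] [294.1448694  238.48859289] [315.18412501 246.85131294]
230 ['561,127,226', '554,128,228', '547,127,227', '540,129,231', '533,128,228', '526,127,226', '519,127,227', '511,122,215', '489,25,-1', '480,25,-2', '472,26,0', '463,28,3']
233 ['561,127,208', '554,131,218', '547,134,223', '540,134,223', '533,135,226', '526,132,221', '518,128,210', '510,122,197', '490,37,1', '481,35,-1', '472,35,-2', '463,36,0']
236 ['561,129,194', '554,132,201', '547,134,207', '540,134,207', '533,135,208', '525,131,200', '518,128,193', '499,45,-2', '490,45,0', '481,44,-3', '472,44,-2', '463,45,-1']
239 ['561,62,17', '554,115,143', '547,135,189', '539,135,191', '532,133,185', '523,115,144', '508,55,0', '499,55,-1', '492,68,31', '484,68,31', '476,72,40', '463,53,-4']
242 ['561,72,17', '553,113,118', '546,134,170', '539,133,167', '532,136,172', '517,70,12', '509,71,15', '500,69,11', '492,71,15', '483,71,16', '476,82,42', '464,64,-1']
245 ['561,79,13', '552,79,13', '546,139,162', '539,139,160', '531,139,160', '518,80,13', '509,81,17', '500,79,11', '492,82,18', '483,79,13', '477,92,43',
[... 279 characters left out ...]
15', '501,100,17', '493,100,18', '484,97,11', '478,110,45', '465,93,0']
254 ['561,108,15', '553,110,21', '546,156,144', '539,158,147', '531,156,144', '518,108,16', '510,108,16', '501,107,12', '493,107,14', '484,109,18', '478,118,42', '465,101,-2']
257 ['561,118,17', '553,117,15', '544,116,13', '536,117,15', '527,116,13', '519,118,17', '510,116,14', '501,116,13', '493,117,16', '484,116,12', '478,126,40', '466,110,-2']
260 ['561,127,19', '553,127,19', '544,126,15', '536,126,17', '527,125,13', '518,124,9', '510,126,15', '502,125,13', '493,127,18', '485,127,16', '475,120,-1', '466,120,-1']
[0.53996172 0.09850004 0.03299994] [-1.57079344e+00 -1.61031938e-05 -1.57076519e+00] 0.00011444871935524205
```

View pics/c3.png

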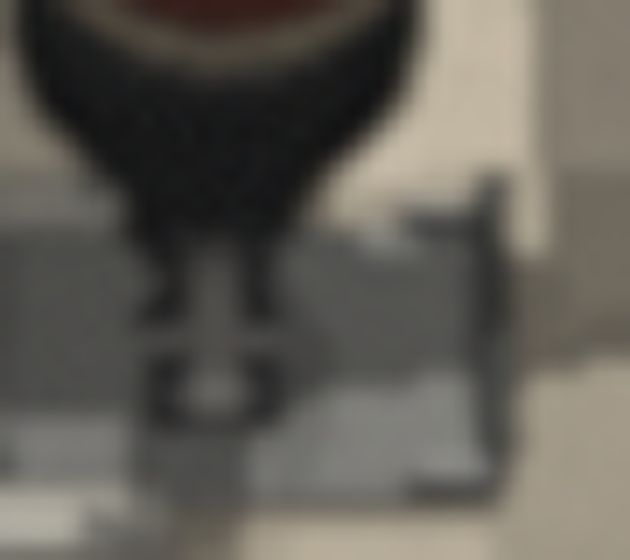

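The lip is still at x≈0.478 and the fingertips are beyond it without contact, so they may have ridden higher than the TCP reading says. The jaw linkage hides the tips from the scene camera. A gentle touch on the free well floor (16 mm) will show the real tip height.

```bash
python3 - <<'E'
from h import *
def p(s=""):
    o=manip.get_obs(); print(s,round(o["t"],2),o["tcp_pos"].round(4),o["contact_force"].round(2))
p()
print(manip.move_l([.54,.0985,.013],velocity=.02,force_limit=4)); p("touch")
E
```

```text
9.06 [0.54   0.0985 0.033 ] [ 1.18 -0.1  -0.08]
False
touch 10.21 [0.5401 0.0985 0.0131] [ 0.25 -0.44  0.84]
```

```bash
python3 - <<'E'
from h import *
for z in (.2,.22,.24,.26,.273): print(z,proj("scene",[.4203,.0979,z]).round(1),proj("top",[.4203,.0979,z]).round(1))
s=cv2.imread("pics/scene1.png");t=cv2.imread("pics/top1.png")
a=cv2.resize(s[180:250,320:390],(560,560),interpolation=3)
x,y=(proj("scene",[.4203,.0979,.2])+.5-[320,180])*8-.5
cv2.drawMarker(a,(int(x),int(y)),(0,0,255),0,20)
cv2.imwrite("pics/c4.png",a)
E
```

```text
0.2 [343.5 223.2] [228.1 261.8]
0.22 [344.6 219.7] [227.  261.3]
0.24 [345.6 216.1] [225.8 260.8]
0.26 [346.8 212.3] [224.7 260.2]
0.273 [347.5 209.8] [223.9 259.9]
```

View pics/c4.png

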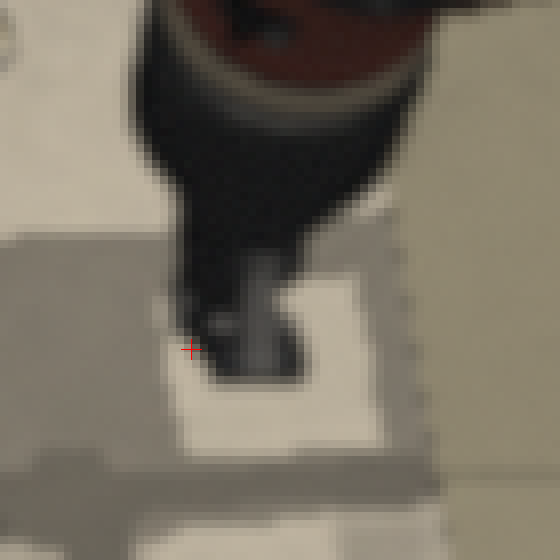

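Crop c4 shows no fingertip at the projected TCP, the red mark at (191,348). The tool model and the picture disagree. I'll lift clear, turn the jaws sideways to the camera, and look with depth.

```bash
python3 - <<'E'
from h import *
manip.move_l([.54,.0985,.2],velocity=.15)
manip.goto([.44,.0985,.2],[-np.pi/2,0,0])
o=manip.get_obs(); print(o["t"],o["tcp_pos"].round(4),o["tcp_rot"].round(3),o["gripper_width"],o["joint_pos"].round(2))
f,d=manip.grab_frame("scene"); g,e=manip.grab_frame("top")
np.savez("pics/s5.npz",p=f,d=d,tp=g,td=e)
c=proj("scene",[.44,.0985,.2]); print(c)
x0,y0=int(c[0])-45,int(c[1])-55
a=cv2.resize(f[y0:y0+90,x0:x0+90,::-1],(630,630)[:2],interpolation=3)[:600]
cv2.drawMarker(a,tuple(((c+.5-[x0,y0])*7).astype(int)),(0,0,255),0,20)
cv2.imwrite("pics/c5.png",a)
for y in range(y0+10,y0+70,4):
    print(y,[ (lambda P:"%d,%d,%d"%tuple(P*1000))(depthpt("scene",(x,y),d[y,x])) for x in range(int(c[0])-20,int(c[0])+28,5)])
E
```

```text
13.0 [0.4401 0.0985 0.1998] [-1.571e+00  0.000e+00 -1.000e-03] -0.00013362052113356183 [ 0.06 -0.16  2.02  0.    1.28  0.06]
[335.53570083 223.48466207]
178 ['468,-152,2', '452,-154,0', '436,-155,-1', '474,100,417', '468,114,440', '469,155,507', '461,157,511', '453,159,513', '444,159,513', '435,157,510']
182 ['469,-134,8', '453,-135,6', '437,-140,-2', '474,103,407', '466,115,428', '461,133,457', '452,133,457', '450,157,497', '442,157,498', '432,156,496']
186 ['470,-120,7', '454,-117,12', '437,-126,-2', '473,106,396', '466,119,418', '458,126,431', '449,130,437', '440,130,437', '430,130,437', '419,126,430']
190 ['469,-112,-4', '454,-109,1', '438,-111,-2', '473,114,394', '465,121,406', '457,128,418', '448,132,426', '438,132,425', '429,132,425', '417,127,416']
194 ['470,-95,0', '454,-96,0', '477,92,338', '472,115,380', '464,124,395', '454,125,397', '446,132,409', '436,133,411', '423,124,396', '413,124,395']
198 ['497,89,315', '455,-81,0', '478,103,339', '470,117,365', '462,127,384', '454,131,392', '444,133,395', '434,133,395', '424,132,394', '410,122,374']
202 ['497,98,313', '487,101,318
[... 537 characters left out ...]
15,109,274', '404,110,276', '335,-27,-3']
218 ['473,-13,0', '458,-12,1', '442,-14,-3', '428,-11,2', '446,104,243', '435,108,252', '382,-12,0', '367,-12,0', '352,-13,0', '336,-13,-2']
222 ['473,-1,-3', '459,0,0', '443,0,0', '428,0,-1', '445,108,230', '433,109,231', '383,-1,-4', '367,-2,-7', '353,0,-1', '337,-1,-4']
226 ['474,13,0', '459,13,0', '444,13,0', '429,13,0', '414,13,0', '399,13,0', '384,14,0', '370,15,3', '354,13,0', '339,13,0']
230 ['474,25,-3', '460,27,1', '444,25,-3', '430,27,0', '415,25,-2', '400,26,-1', '385,26,0', '370,26,0', '354,25,-4', '340,27,0']
234 ['475,37,-4', '460,38,-1', '446,40,2', '430,39,0', '416,39,0', '401,39,0', '386,39,-2', '371,39,0', '355,38,-4', '341,39,-2']
```

View pics/c5.png

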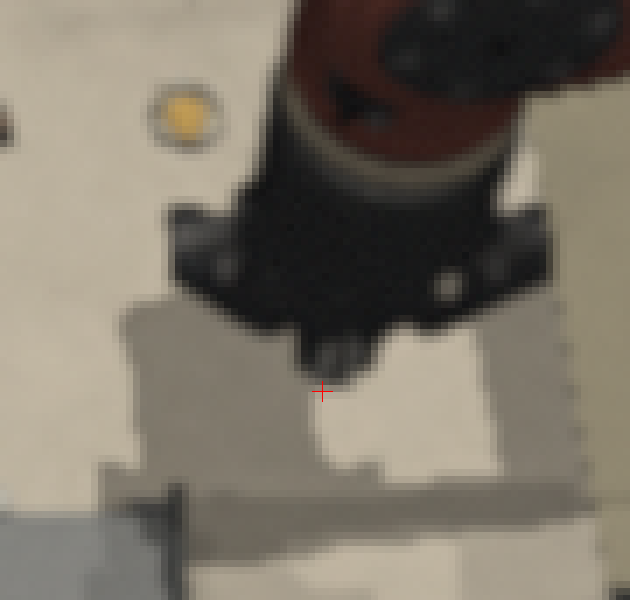

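This picture shows the shut fingertips ending at about (330,382) in the crop, roughly 28 mm above the stated TCP. That fits both the missed lip and the missing floor contact. I'll measure the tip edge more exactly.

```bash
python3 - <<'E'
from h import *
z=np.load("pics/s5.npz"); f,d=z["p"],z["d"]; e=z["td"]
for y in range(216,227):
    r=[(x,(depthpt("scene",(x,y),d[y,x])*1000).round().astype(int).tolist()) for x in range(322,352)]
    r=[q for q in r if q[1][2]>150]
    print(y,len(r),[r[0],r[len(r)//2],r[-1]] if r else "")
for zz in (.2,.225,.23,.235): print(zz,proj("scene",[.44,.1095,zz]).round(1),proj("scene",[.44,.0985,zz]).round(1))
E
```

```text
216 14 [(332, [453, 98, 241]), (339, [439, 106, 258]), (345, [426, 110, 265])]
217 13 [(332, [453, 101, 241]), (338, [441, 109, 259]), (344, [426, 105, 250])]
218 12 [(332, [453, 103, 240]), (338, [441, 109, 253]), (343, [428, 105, 245])]
219 12 [(332, [453, 105, 239]), (338, [440, 109, 247]), (343, [427, 105, 238])]
220 12 [(332, [452, 104, 231]), (338, [439, 108, 241]), (343, [426, 104, 231])]
221 8 [(333, [449, 104, 227]), (337, [441, 108, 235]), (340, [564, 519, 1105])]
222 6 [(335, [445, 109, 231]), (338, [438, 109, 231]), (340, [433, 109, 232])]
223 0 
224 0 
225 0 
226 0 
0.2 [335.8 227.6] [335.5 223.5]
0.225 [337.  223.2] [336.7 219.1]
0.23 [337.2 222.4] [336.9 218.2]
0.235 [337.4 221.5] [337.1 217.3]
```

The tip is about 29 mm above the reported TCP (z ≈ 0.229 against 0.200). Its x and y are right: centre x 0.439 and pad face y 0.109. I'll add this offset and retry the push with force limits.

```bash
echo 'DZ=.029
def p(s=""):
    o=manip.get_obs(); print(s,round(o["t"],2),o["tcp_pos"].round(4),o["contact_force"].round(2))' >> h.py
python3 - <<'E'
from h import *
r=[-np.pi/2,0,-np.pi/2]
manip.goto([.43,.0985,.15],r)
print(manip.move_l([.435,.0985,.031-DZ],velocity=.1,force_limit=8)); p("down")
print(manip.move_l([.54,.0985,.031-DZ],velocity=.05,force_limit=8)); p("push")
E
```

```text
False
down 16.13 [0.4357 0.0986 0.0026] [0.07 1.17 0.13]
True
push 17.79 [0.5271 0.0986 0.0011] [ 0.42 -1.    0.22]
```

It stopped at x=0.527, where contact with a fully home tray was predicted (0.526). I'll back off, go to the rotor slide and look from there.

```bash
python3 - <<'E'
from h import *
r=[-np.pi/2,0,-np.pi/2-np.radians(6.4)]
manip.move_l([.48,.0985,.031-DZ],velocity=.15)
manip.move_l([.48,.0985,.15],velocity=.2)
x=np.array([np.cos(np.radians(6.4)),-np.sin(np.radians(6.4))]); c=np.array([.617,.3007])
print("home lip",c-.0995*x)
q=c-.0995*x+.040*x
manip.goto([*q,.12],r); p()
f,d=manip.grab_frame("scene"); g,e=manip.grab_frame("top")
np.savez("pics/s6.npz",p=f,d=d,tp=g,td=e)
a=cv2.resize(f[200:350,215:365,::-1],(600,600),interpolation=3); cv2.imwrite("pics/c6.png",a)
a=cv2.resize(g[145:265,140:270,::-1],(650,600),interpolation=3); cv2.imwrite("pics/c6t.png",a)
E
```

```text
home lip [0.51812009 0.31179116]
 20.03 [0.5571 0.3062 0.1189] [-0.2  -0.28  1.07]
```

View pics/c6.png

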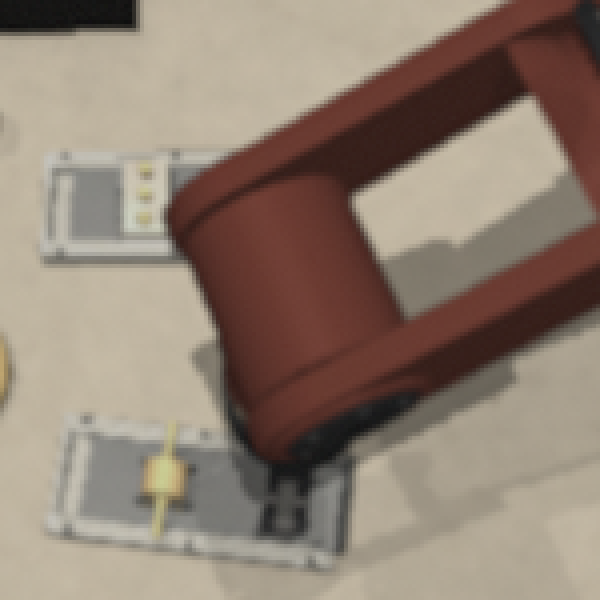

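View pics/c6t.png

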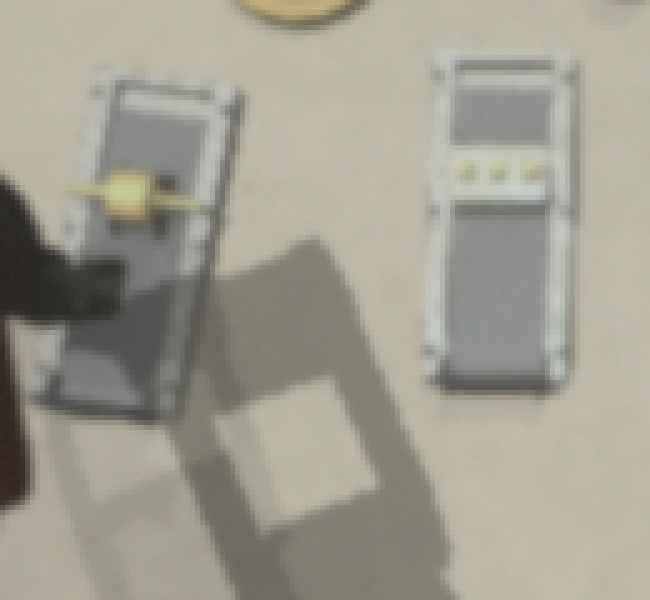

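The top crop shows the trial lip flush at the rail front (500,383), so that tray is home. The tips are over the rotor tray's well at (100,285), well clear of the rotor at (130,195). I'll lower them and draw slowly.

```bash
python3 - <<'E'
from h import *
x=np.array([np.cos(np.radians(6.4)),-np.sin(np.radians(6.4))]); c=np.array([.617,.3007])
P=lambda s,z:[*(c+s*x),z]
print(manip.move_l(P(-.0595,.028-DZ),velocity=.06,force_limit=5)); p("down")
h=manip.move_l(P(-.180,.028-DZ),velocity=.03,force_limit=7); p("draw")
o=manip.get_obs(); s=(o["tcp_pos"][:2]-c)@x; print(h,"s",s)
E
```

```text
False
down 22.3 [ 0.5582  0.3075 -0.0006] [ 1.06  0.77 -0.17]
draw 25.24 [ 0.4579  0.3188 -0.0008] [ 1.32 -0.52  0.85]
True s -0.16017412334255474
```

```bash
python3 - <<'E'
from h import *
x=np.array([np.cos(np.radians(6.4)),-np.sin(np.radians(6.4))]); c=np.array([.617,.3007])
P=lambda s,z:[*(c+s*x),z]
manip.hold(.3);p()
h=manip.move_l(P(-.180,.028-DZ),velocity=.02,force_limit=9); p("again")
print(h,(manip.get_obs()["tcp_pos"][:2]-c)@x)
manip.move_l(P(-.135,.028-DZ),velocity=.05); p("off")
manip.move_l(P(-.135,.16),velocity=.12)
manip.goto([.42,.0,.25],[-np.pi/2,0,-np.pi/2]); p()
f,d=manip.grab_frame("scene"); g,e=manip.grab_frame("top")
np.savez("pics/s7.npz",p=f,d=d,tp=g,td=e)
a=cv2.resize(f[200:350,215:365,::-1],(600,600),interpolation=3); cv2.imwrite("pics/c7.png",a)
a=cv2.resize(g[145:265,140:270,::-1],(650,600),interpolation=3); cv2.imwrite("pics/c7t.png",a)
cv2.imwrite("pics/top7.png",g[:,:,::-1])
E
```

```text
25.54 [ 0.4579  0.3189 -0.0011] [-0.24 -0.09 -0.05]
again 25.93 [ 0.4581  0.319  -0.001 ] [1.63 0.41 0.94]
True -0.1599157737927225
off 26.58 [ 0.4828  0.3156 -0.0012] [0.14 0.3  1.19]
 29.34 [0.4201 0.0005 0.2497] [ 0.63  0.21 -0.69]
```

View pics/c7.png

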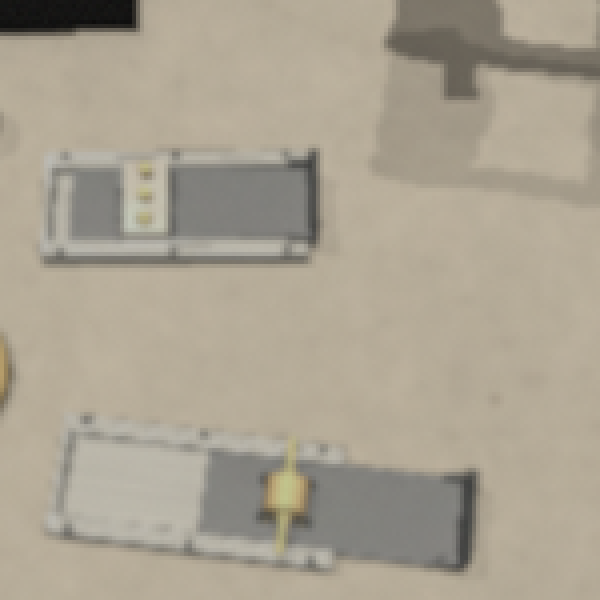

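View pics/c7t.png

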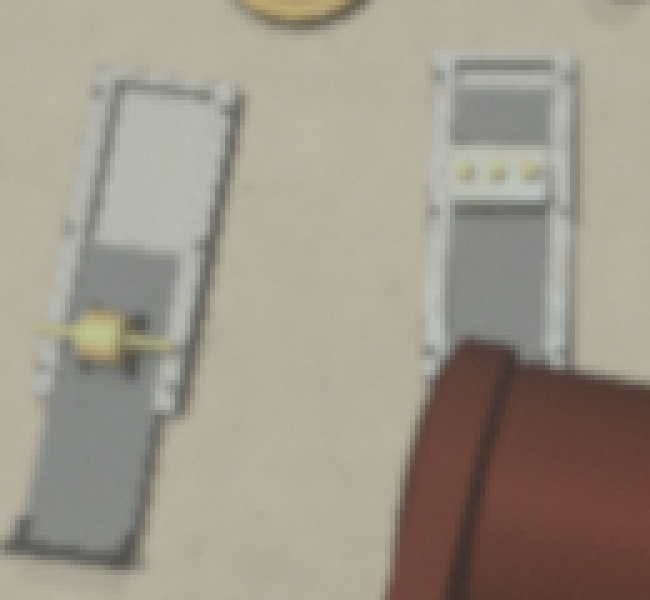

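The rotor tray is out with the rotor still on its rollers, at (285,495) in the scene crop and (100,338) in the top crop. The trial tray looks home. I'll put numbers on that and check the bystanders against the first frame.

```bash
python3 - <<'E'
from h import *
z0={n:np.load(f"pics/{n}0.npz")["p"] for n in("top","scene")}; z=np.load("pics/s7.npz"); z1={"top":z["tp"],"scene":z["p"]}
def brass(n,img,b):
    x0,x1,y0,y1=b; h=cv2.cvtColor(img[y0:y1,x0:x1],cv2.COLOR_RGB2HSV)
    m=((h[...,1]>85)&(h[...,0]>15)&(h[...,0]<35)&(h[...,2]>110)); ys,xs=np.nonzero(m); return onz(n,(xs.mean()+x0,ys.mean()+y0),.036),m.sum()
for n,b in(("top",(142,185,170,250)),("scene",(225,330,300,345))):
    a,c=brass(n,z0[n],b),brass(n,z1[n],b); print(n,a,c,np.linalg.norm(a[0]-c[0]))
def lip(n,img,b,axis):
    x0,x1,y0,y1=b; g=cv2.cvtColor(img[y0:y1,x0:x1],cv2.COLOR_RGB2GRAY); ys,xs=np.nonzero(g<100); return onz(n,(xs.mean()+x0,ys.mean()+y0),.042),len(xs)
a=lip("scene",z0["scene"],(308,320,236,262),0);c=lip("scene",z1["scene"],(287,299,238,262),0); print("trial lip scene",a,c)
c=lip("top",np.load("pics/s6.npz")["tp"],(226,256,217,226),0); print("top",c)
c=lip("scene",z1["scene"],(325,337,315,345),0); print("calib lip scene",c)
df=np.abs(z0["top"].astype(int)-z1["top"]).max(2)
b=np.abs(z0["scene"].astype(int)-z1["scene"]).max(2)
v=np.hstack([z0["scene"][60:250,190:375],z1["scene"][60:250,190:375]])[:,:,::-1]; cv2.imwrite("pics/c8.png",cv2.resize(v,(780,400),interpolation=3))
E
```

```text
top (array([nan, nan, nan]), np.int64(0)) (array([nan, nan, nan]), np.int64(0)) nan
scene (array([0.63967914, 0.29947312, 0.036     ]), np.int64(40)) (array([0.56110247, 0.30850938, 0.036     ]), np.int64(41)) 0.07909454964208903
trial lip scene (array([0.48469195, 0.10440576, 0.042     ]), 80) (array([0.54495772, 0.09946638, 0.042     ]), 55)
top (array([0.53782273, 0.09586766, 0.042     ]), 43)
calib lip scene (array([0.44701086, 0.32458207, 0.042     ]), 79)<stdin>:5: RuntimeWarning: Mean of empty slice.
  ret = ret.dtype.type(ret / rcount)
```

View pics/c8.png

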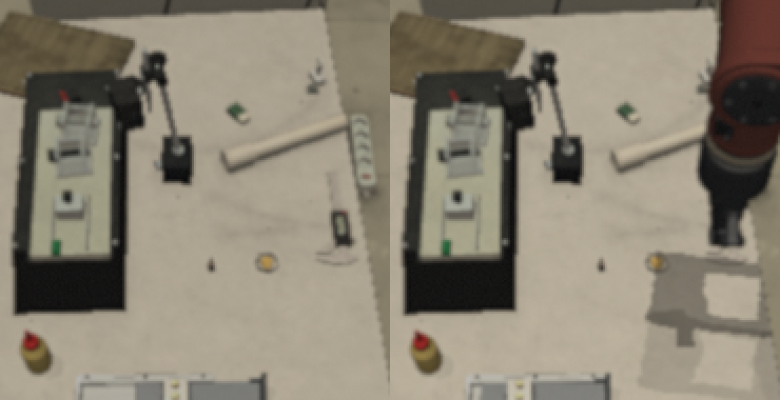

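Checks are good:
- The rotor and its lip both moved 79 mm.
- The trial lip sits the same distance ahead of its rail centre as the home rotor lip did, within about 2 mm.
- In the picture pair, the bottle, dish, armature and eraser are where they were. The arm hides the caliper.

Handing in.

```bash
python3 -c "
from h import *
p(); print(manip.hand_in())"
```

```text
29.44 [0.4201 0.0008 0.2496] [ 0.05  0.32 -0.24]
the job is handed in; nothing more can be done
None
```

I pushed the trial-mass tray fully home and drew the rotor tray out to its stop by its lip. I handed the job in at 29.4 s with the arm standing clear.

- **Rotor tray:** it stopped at the end stop under about 7 N, and again at the same place under 9 N. In the scene view the rotor and the lip had each moved 79 mm, so the rotor is still on its rollers. My colour mask found no brass in the top view, so that measurement comes from one camera, though the top picture agrees by eye.
- **Trial tray:** the push stopped at x = 0.527 m, against 0.526 m predicted for fully home. Both cameras put the lip within about 2 mm of home.
- **Bystanders:** the bottle, dish, armature and eraser look unmoved against the first picture. The arm hid the caliper in the last picture, so I did not check it. I planned the path to pass well above it.
- **What disagreed:** the shut fingertips are about 29 mm above the TCP position the robot reports. Because of that, my first push passed over the trial lip without touching it. I measured the offset from a depth picture, corrected for it, and both strokes then worked.

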